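# Fetch the small ring cutter out of the lidded steel box

## Task

The small round cutter is needed for portioning by weight; it is shut away in the lidded steel box together with a larger one. Lift off the lid with the wooden handle and lay it flat, handle up, on the bare worktop clear of the box (there is room between the box and the kitchen scale). Then take the smaller of the two cutters out of the box and stand it upright on the steel plate of the scale.

Things in the scene. Friction and masses are not known exactly. Their poses are not given: they have to be found in the camera images.
- box_floor (a point): Centre of the inner floor, 3 mm above the worktop, of a fixed steel box standing left or right: 210 (its x) x 160 (its y) x 52 mm high, walls 3 mm. Inside, one in each half of its length (about 50 mm from the middle along x, either way round, within 12 mm of the middle line), stand the small cutter and a large one (62 mm across, 32 high), not wanted.
- lid_handle (a point): Centre of the wooden bar handle of the loose lid on the box: 84 mm long (its x, the box's long side), 14 wide (y), 14 high, posts 32 mm either side, 23 mm free under it. Lid: 0.25 kg, plate 216 x 166 x 3 mm, its top 30 mm below this point, with a 7 mm lip below that sits in the box with 4 mm of play. z is up. This point is 85 mm above the worktop at the start, 40 with the lid flat on it.
- small_cutter_mid (a point): The small round steel cutter, wanted: a ring 46 mm across, 30 mm high, 40 g. The point is on its axis half-way up (15 mm above its foot), z along the axis, up. Contact treats it as solid: grasp it across the outside, not by the wall. At the start it stands in the box, under the lid.
- weigh_plate (a point): Middle of the plate of a flat kitchen scale, fixed, opposite the box (right or left). The point is on its level top, 19 mm above the worktop; the plate reaches 65 mm from it along its x and 70 along its y. The worktop about the point half-way between box_floor and weigh_plate is bare for at least 280 mm along world y and 250 mm along world x: room for the lid with its long side along x.

How it is judged (in metres and radians):
At the end, for the whole second after the job is handed in: The small cutter stands upright (within 10 degrees) on the scale, within 60 mm of the plate's middle along each side; the lid lies flat (within 6 degrees), handle up, on the worktop, its handle less than 50 mm above it and over 150 mm from the middle of the box (x of small_cutter_mid in the frame of weigh_plate between -0.06 and 0.06 m and y of small_cutter_mid in the frame of weigh_plate between -0.06 and 0.06 m and z of small_cutter_mid in the frame of weigh_plate between 0.01 and 0.02 m and angle between small_cutter_mid's own z axis and vertical below 0.17 rad and angle between lid_handle's own z axis and vertical below 0.1 rad and height (world z) of lid_handle below 0.05 m and horizontal distance between lid_handle and box_floor above 0.15 m); the robot touches nothing.
It also fails if it takes over 56 s, if anything falls off the work surface, if the arm or the gripper's body presses on something with over 40 N, if the wrist force passes 120 N, or if a joint passes its speed limit or range.

## Robot

A 6-joint arm with a two-finger parallel gripper is mounted at the origin on a cart in front of the work surface, level with it; the furniture and walls round the work are solid. World frame = base frame: x ahead of the robot, y to its left, z up, the work surface at z = 0. Lengths are in mm, angles in rad, forces in N, time in s.
With the tool pointing down it reaches from about 400 to 925 mm from the base axis. Payload 12.5 kg.
Tool frame: the origin (TCP) lies at the very end of the fingers, on their centre line; the grasp point (between the pads) lies 19 mm behind it; z points along the fingers, y is the line along which they close (so a half turn about z gives the same grasp; the last joint's range is limited). The gripper opens to 95 mm and grips with 3 to 60 N. Pads are 20 mm wide; open, the fingers measure 119 mm over their backs; the gripper's body (75 mm by 180 mm) begins 59 mm behind the grasp point.
Start: joints at [-1.209, 0.491, 1.559, -0, 1.092, -0.106], TCP at [281.852, -557.859, 214.661] pointing down, gripper open.
Joint ranges: [-3.1, 3.1], [-0.84, 2.19], [0.05, 2.79], [-1.13, 4.28], [0.06, 2.93], [-2.69, 2.69]. Speed limits (rad/s): [2.22, 2.22, 2.79, 3.14, 3.14, 3.14].

## Interface

Orientations are given as [roll, pitch, yaw] about the fixed x, y, z axes, in that order (R = Rz(yaw) Ry(pitch) Rx(roll)).
In Python, from cell import * gives the robot as it stands.
- The arm moves only by the tool jog_arm, never from a script. Its argument "targets" is a list of rows, each an object with "turn": the turn, a rotation vector about the world's x, y, z in degrees, a list of three; "slide": the shift along the world's x, y, z in mm, a list of three; "claw": the opening in per cent of the stroke, from 0 (shut) to 100 (fully open). In form: [{"turn": [wx, wy, wz], "slide": [x, y, z], "claw": claw}, ...]. A call has 1 to 5 rows; each row shifts and turns the commanded pose from where the row before left it; what a row does not reach is not made up. A row lasts 1/8 s, in which the tool goes at most 62.5 mm and 10.7 degrees, less where a joint would pass 70% of its speed; a pose out of reach is approached as far as the arm can. A call with a gripper value outside its range is refused whole. The fingers move at their own pace and stop on an object; the grip force is fixed at half the most. Time passes only in rows, so rows that do not move let the fingers close. It gives the time, the measured TCP pose, the force, the opening and the grip force at its end, in the units of the state.
- state(): the state, without advancing time (a new reading comes with each control period).
- read_camera(name): name is "side" or "top"; returns a dict with "frame" (384x512x3 uint8, blue, green, red), "mtx" (3x3 intrinsics, pixels), "k1" (the pictures are not rectified: a ray, as slopes to the right and down, at radius r is drawn at 1 + k1 r^2 times it, then the intrinsics apply), "R" (3x3) and "t" (3): a world point X has camera coordinates R X + t. Camera axes: x right, y down, z forward; pixel columns grow to the right and rows downward; lengths in mm; the calibration is good to about 2 mm. A picture is of the moment at which its call begins. There is no depth.
- job_done(): hands the job in; it is judged then, once.
Trained networks look in the newest picture that a camera, given by its name, has taken for a name from the list of things; names that differ only in an ending like _2 or _b are one class to them, and where a whole thing is asked for, a point or a joint stands for the part that bears it (a point fixed in the world has none). Each returns a list of dicts, best first, with "conf" (0 to 1); they miss things now and then, are a little off and sometimes report something else, mostly with a low value. They report only what shows in the picture. A call takes as long as a camera call.
- look_for(query, camera): "xy" ([column, row] in pixels, amid what is visible of it).
The state is a dict: "t": time; "joints": joint angles; "qvel": joint speeds; "tau": joint torques, N m; "eef_pos": TCP position; "tcp_rot": TCP orientation; "ft_force": force on the tool from outside, world axes, zero at the start; "moment": the same for the moment, N m; "opening": opening from 0.0 (shut) to 1.0 (fully open); "grip_force": force on a finger pad.
Only numpy, scipy, OpenCV 4.12 (cv2) and the standard library are available. Lean on these libraries where they do the work, as an engineer would, in place of code of your own. Each camera call takes 0.05 s, during which the arm holds its last target. There are 200 camera calls.

## Working session

There is one attempt and no reset: what is moved stays moved. The work goes in short steps, Python scripts to look and compute and a tool call to move; the robot and the scene stay as the last step left them, time stands still between calls to the robot, and variables do not carry over. Pictures are saved under pics/ and viewed, at most 11 in all, crops included, and the job is handed in when it is done.

Besides the shell and the picture viewer there is one more tool, called by a JSON object that holds its "api" and its "payload". jog_arm: Moves the arm, as the interface text tells. Its arguments: {"type":"object","properties":{"targets":{"type":"array","items":{"type":"object","properties":{"turn":{"type":"array","items":{"type":"number"}},"slide":{"type":"array","items":{"type":"number"}},"claw":{"type":"number"}}}}},"required":["targets"]}

```bash
mkdir -p pics
cat > h.py <<'E'
from cell import *
import numpy as np, cv2
def ray(c,px):
    u=np.linalg.solve(c["mtx"],np.array([px[0],px[1],1.0]))[:2]
    s=u.copy()
    for _ in range(30): s=u/(1+c["k1"]*(s@s))
    R=np.array(c["R"]);t=np.array(c["t"])
    return -R.T@t, R.T@np.array([s[0],s[1],1])
def atz(c,px,z):
    o,d=ray(c,px); return o+d*(z-o[2])/d[2]
def proj(c,X):
    p=np.array(c["R"])@np.array(X,float)+np.array(c["t"]); s=p[:2]/p[2]
    s=s*(1+c["k1"]*(s@s)); return (np.array(c["mtx"])@np.array([s[0],s[1],1]))[:2]
def tri(c1,p1,c2,p2):
    o1,d1=ray(c1,p1);o2,d2=ray(c2,p2)
    a=np.linalg.lstsq(np.array([d1,-d2]).T,o2-o1,rcond=None)[0]
    A=o1+a[0]*d1;B=o2+a[1]*d2
    return (A+B)/2,np.linalg.norm(A-B)
E
python3 - <<'E'
from h import *
np.set_printoptions(precision=1,suppress=True)
C={}
for n in("top","side"):
    C[n]=read_camera(n); 
    print(n,"pos",ray(C[n],(256,192)),C[n]["mtx"][0])
Z={"lid_handle":85,"box_floor":3,"weigh_plate":19,"small_cutter_mid":18}
for q,z in Z.items():
    r={}
    for n in C:
        l=look_for(q,n); r[n]=l
        for a in l[:3]: print(q,n,np.array(a["xy"]),round(a["conf"],2),atz(C[n],a["xy"],z))
    if all(r.values()): print("tri",*tri(C["top"],r["top"][0]["xy"],C["side"],r["side"][0]["xy"]))
cv2.imwrite("pics/a.png",C["top"]["frame"]);cv2.imwrite("pics/b.png",C["side"]["frame"])
s=state();print({k:np.array(s[k]) for k in("t","eef_pos","tcp_rot","opening")})
E
```

```text
top pos (array([ 268.5,   14.6, 1258.9]), array([ 0.2, -0. , -1. ])) [456.4   0.  252.1]
side pos (array([408.9, 685. , 591.4]), array([ 0.1, -0.8, -0.6])) [353.2   0.  252.1]
lid_handle top [348.9 188.9] 0.95 [ 462.2 -268.8   85. ]
lid_handle side [265.3 151.6] 0.84 [ 440.6 -211.    85. ]
tri [ 455.1 -275.6   51.2] 25.057339854717572
box_floor top [315.9 190.2] 0.53 [ 473.5 -194.     3. ]
box_floor top [134.2 203. ] 0.27 [445.9 315.8   3. ]
box_floor side [246.5 337.8] 0.35 [442.2 323.8   3. ]
tri [  573.3  -350.4 -1053.9] 147.66517987284388
weigh_plate top [131.8 205.8] 0.73 [435.9 318.6  19. ]
weigh_plate side [248.5 337.4] 0.6 [437.8 332.6  19. ]
tri [438.4 322.6   2.8] 0.5805947735562459
{'t': array(0.5), 'eef_pos': array([ 281.8, -557.9,  214.6]), 'tcp_rot': array([ 3.1, -0. ,  0.5]), 'opening': array(1.)}
```

View pics/a.png

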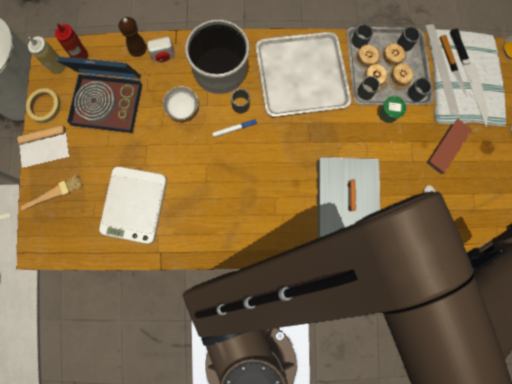

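View pics/b.png

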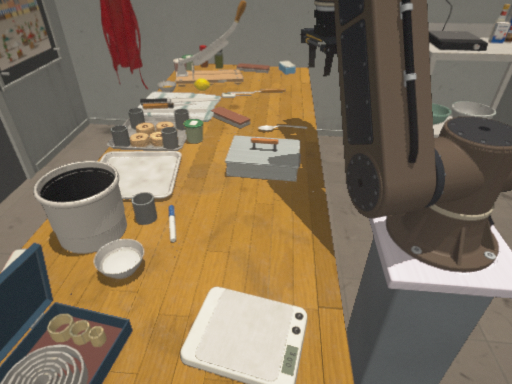

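The top view shows the box on the right with its handle around (352,195), running along image rows (world x), and the scale on the left around (132,205). The side view shows the handle around (264,144) and the scale around (247,337). The networks report the whole lid, so I'll segment the bar itself.

Run:
```python
from h import *
np.set_printoptions(precision=1,suppress=True)
C={n:read_camera(n) for n in("top","side")}
roi={"top":(335,165,370,225),"side":(240,130,290,158)}
for n,(x0,y0,x1,y1) in roi.items():
    f=C[n]["frame"][y0:y1,x0:x1].astype(int)
    m=((f[...,2]-f[...,0])>50).astype(np.uint8)
    k,l,st,ce=cv2.connectedComponentsWithStats(m); i=1+np.argmax(st[1:,4])
    ys,xs=np.nonzero(l==i); p=np.c_[xs+x0,ys+y0].astype(np.float32)
    r=cv2.minAreaRect(p); b=cv2.boxPoints(r); print(n,st[i],p.mean(0),r)
    L=sorted([(np.linalg.norm(b[j]-b[(j+1)%4]),j) for j in range(4)])[:2]
    e=[(b[j]+b[(j+1)%4])/2 for _,j in L]
    z=92 if n=="top" else 88
    W=[atz(C[n],q,z) for q in e]; d=W[1]-W[0]
    print("ends",W,"len",np.linalg.norm(d),"yaw",np.degrees(np.arctan(d[1]/d[0])),"centre",(W[0]+W[1])/2)
# plate of scale: white blob in top
f=C["top"]["frame"]; hsv=cv2.cvtColor(f,cv2.COLOR_BGR2HSV)[155:255,90:180]
m=((hsv[...,1]<60)&(hsv[...,2]>150)).astype(np.uint8)
cs,_=cv2.findContours(m,0,2);c=max(cs,key=cv2.contourArea)+np.array([90,155]);r=cv2.minAreaRect(c.astype(np.float32))
print("scale",r,[atz(C["top"],q,17) for q in cv2.boxPoints(r)],atz(C["top"],r[0],17))
im=np.vstack([cv2.resize(C["side"]["frame"][120:190,215:315],(700,490)[:2],interpolation=cv2.INTER_CUBIC)])
cv2.imwrite("pics/c.png",im)
```

```text
top [ 15  15   6  31 174] [352.5 195. ] ((352.5, 195.0), (30.0, 5.0), 90.0)
ends [array([ 484.7, -278.2,   92. ]), array([ 405.1, -273.8,   92. ])] len 79.72098597468015 yaw -3.1076189325752175 centre [ 444.9 -276.    92. ]
side [  0   0  50  14 494] [265.7 135.2] ((264.5, 136.5), (13.0, 49.0), 90.0)
ends [array([ 372.5, -307.9,   88. ]), array([ 523.3, -291.2,   88. ])] len 151.7246994565558 yaw 6.323708850077058 centre [ 447.9 -299.5   88. ]
scale ((132.361083984375, 204.36688232421875), (55.35318374633789, 70.73133850097656), 11.768290519714355) [array([360.7, 413.7,  17. ]), array([555.6, 377.7,  17. ]), array([520. , 222.3,  17. ]), array([328.4, 260.8,  17. ])] [440.1 317.6  17. ]
```

View pics/c.png

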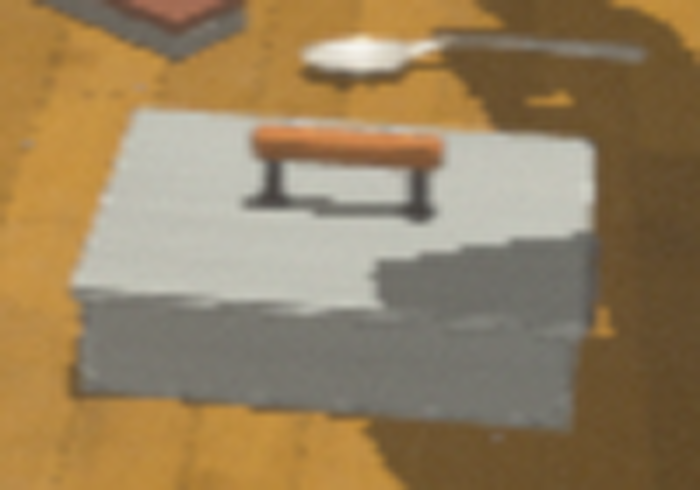

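The crop shows the lid seated on the box. The handle bar is centred at (264.6,141) in full-image pixels, with its ends at (251,140) and (278,142). The lid's long side runs along world x. The top view gives the handle at about (445,-276), which fits the reach and the bar length. I'll move above it.

{"api": "jog_arm", "payload": {"targets": [{"turn":[0,0,-6],"slide":[27,47,0],"claw":100},{"turn":[0,0,-6],"slide":[27,47,0],"claw":100},{"turn":[0,0,-6],"slide":[27,47,0],"claw":100},{"turn":[0,0,-6],"slide":[27,47,0],"claw":100},{"turn":[0,0,-6],"slide":[27,47,0],"claw":100}]}}

```text
t: 1.23
eef_pos: [417.5, -321.4, 214.9]
tcp_rot: [3.141, -0.0, -0.059]
ft_force: [-0.2, -0.1, -0.7]
opening: 0.998
grip_force: 0.0
```

Run:
```python
from h import *
np.set_printoptions(precision=2,suppress=True)
C={n:read_camera(n) for n in("top","side")}
s=state();print({k:np.array(s[k]) for k in("t","joints","eef_pos","tcp_rot","opening")})
c=C["side"]
for p,z in [((264.6,141),85),((251.4,140.3),85),((278.1,141.7),85),((235.7,135.7),55),((300,140.4),55),((225.3,161.4),55),((298.1,167),55),((226.1,176.4),0),((296.4,181.4),0)]: print(p,atz(c,p,z))
print(tri(C["top"],(352.5,195),c,(264.6,141)))
for n in C: cv2.imwrite(f"pics/d{n}.png",C[n]["frame"])
im=np.hstack([C["top"]["frame"][130:270,260:430],C["side"]["frame"][60:200,200:370]])
cv2.imwrite("pics/d.png",cv2.resize(im,(800,330),interpolation=2))
```

```text
{'t': array(1.32), 'joints': array([-0.78,  0.35,  1.8 ,  0.  ,  0.99,  0.85]), 'eef_pos': array([ 418.47, -319.21,  214.95]), 'tcp_rot': array([-3.14, -0.  , -0.05]), 'opening': array(1.)}
(264.6, 141) [ 446.3  -275.79   85.  ]
(251.4, 140.3) [ 486.63 -275.88   85.  ]
(278.1, 141.7) [ 405.25 -275.76   85.  ]
(235.7, 135.7) [ 545.57 -359.24   55.  ]
(300, 140.4) [ 334.59 -349.3    55.  ]
(225.3, 161.4) [ 555.73 -193.59   55.  ]
(298.1, 167) [ 343.91 -185.17   55.  ]
(226.1, 176.4) [ 555.58 -197.29    0.  ]
(296.4, 181.4) [ 343.89 -192.55    0.  ]
(array([ 446.16, -277.99,   83.8 ]), np.float64(0.441417050278407))
```

View pics/d.png

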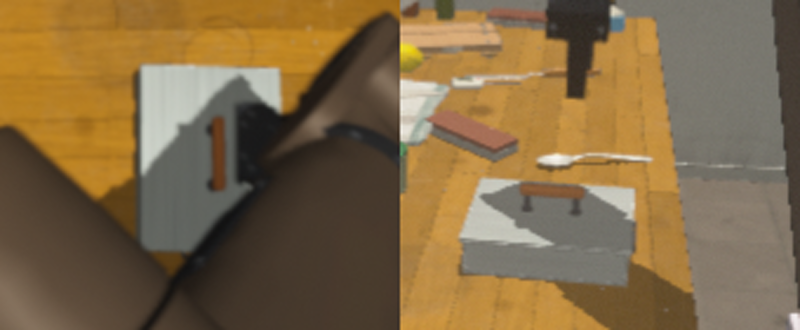

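The picture shows the gripper behind the box, the handle clear, and the lid still seated. Both views agree on the handle at (446,-277,84.5), with yaw about -2.5°, which the tool already matches.

{"api": "jog_arm", "payload": {"targets": [{"turn":[0,0,0],"slide":[15,23,-20],"claw":100},{"turn":[0,0,0],"slide":[14,23,-30],"claw":100},{"turn":[0,0,0],"slide":[0,0,-20],"claw":100},{"turn":[0,0,0],"slide":[0,0,0],"claw":100}]}}

```text
t: 1.82
eef_pos: [445.4, -276.9, 143.7]
tcp_rot: [-3.14, 0.002, -0.055]
ft_force: [0.6, -0.7, 1.0]
opening: 0.999
grip_force: 0.0
```

{"api": "jog_arm", "payload": {"targets": [{"turn":[0,0,0],"slide":[0,0,-30],"claw":100},{"turn":[0,0,0],"slide":[0,0,-30],"claw":100},{"turn":[0,0,0],"slide":[0,0,-17],"claw":100},{"turn":[0,0,0],"slide":[0,0,0],"claw":5},{"turn":[0,0,0],"slide":[0,0,0],"claw":0}]}}

```text
t: 2.45
eef_pos: [446.2, -277.6, 68.8]
tcp_rot: [3.141, -0.001, -0.056]
ft_force: [0.6, 0.1, -0.2]
opening: 0.846
grip_force: 0.0
```

{"api": "jog_arm", "payload": {"targets": [{"turn":[0,0,0],"slide":[0,0,0],"claw":0},{"turn":[0,0,0],"slide":[0,0,0],"claw":0},{"turn":[0,0,0],"slide":[0,0,0],"claw":0},{"turn":[0,0,0],"slide":[0,0,0],"claw":0},{"turn":[0,0,0],"slide":[0,0,0],"claw":0}]}}

```text
t: 3.08
eef_pos: [445.9, -276.9, 67.7]
tcp_rot: [3.142, 0.0, -0.056]
ft_force: [-0.7, 0.0, -0.2]
opening: 0.32
grip_force: 0.0
```

{"api": "jog_arm", "payload": {"targets": [{"turn":[0,0,0],"slide":[0,0,0],"claw":0},{"turn":[0,0,0],"slide":[0,0,0],"claw":0},{"turn":[0,0,0],"slide":[0,0,0],"claw":0},{"turn":[0,0,0],"slide":[0,0,0],"claw":0},{"turn":[0,0,0],"slide":[0,0,4],"claw":0}]}}

```text
t: 3.7
eef_pos: [445.6, -276.7, 71.5]
tcp_rot: [-3.141, 0.001, -0.056]
ft_force: [-0.2, -1.4, -3.3]
opening: 0.146
grip_force: 30.0
```

{"api": "jog_arm", "payload": {"targets": [{"turn":[0,0,0],"slide":[0,0,8],"claw":0},{"turn":[0,0,0],"slide":[0,0,10],"claw":0},{"turn":[0,0,0],"slide":[0,0,15],"claw":0},{"turn":[0,0,0],"slide":[0,0,15],"claw":0},{"turn":[0,0,0],"slide":[0,0,8],"claw":0}]}}

```text
t: 4.32
eef_pos: [446.1, -277.0, 129.1]
tcp_rot: [3.141, -0.001, -0.056]
ft_force: [0.7, -0.7, -2.7]
opening: 0.144
grip_force: 30.0
```

{"api": "jog_arm", "payload": {"targets": [{"turn":[0,0,0],"slide":[0,15,0],"claw":0},{"turn":[0,0,0],"slide":[1,25,0],"claw":0},{"turn":[0,0,0],"slide":[1,35,0],"claw":0},{"turn":[0,0,0],"slide":[1,40,0],"claw":0},{"turn":[0,0,0],"slide":[1,40,0],"claw":0}]}}

```text
t: 4.95
eef_pos: [449.2, -119.8, 127.3]
tcp_rot: [-3.141, 0.001, -0.056]
ft_force: [1.0, 0.4, -1.8]
opening: 0.147
grip_force: 30.0
```

{"api": "jog_arm", "payload": {"targets": [{"turn":[0,0,0],"slide":[0,40,0],"claw":0},{"turn":[0,0,0],"slide":[0,40,0],"claw":0},{"turn":[0,0,0],"slide":[0,35,0],"claw":0},{"turn":[0,0,0],"slide":[0,20,0],"claw":0},{"turn":[0,0,0],"slide":[0,8,0],"claw":0}]}}

```text
t: 5.58
eef_pos: [449.1, 22.6, 127.4]
tcp_rot: [3.142, 0.001, -0.054]
ft_force: [-0.0, -0.5, -2.4]
opening: 0.146
grip_force: 30.0
```

Run:
```python
from h import *
np.set_printoptions(precision=2,suppress=True)
C={n:read_camera(n) for n in("top","side")}
s=state();print({k:np.array(s[k]) for k in("t","joints","eef_pos","tcp_rot","opening","ft_force")})
for n in C:
  for q,z in(("small_cutter_mid",18),("weigh_plate",19),("box_floor",3)):
    for a in look_for(q,n)[:3]: print(q,n,a["xy"],round(a["conf"],2),atz(C[n],a["xy"],z))
cv2.imwrite("pics/e.png",np.hstack([C["top"]["frame"][130:290,60:460],C["side"]["frame"][110:270,100:500]]))
```

```text
{'t': array(5.67), 'joints': array([-0.1 ,  0.38,  2.07, -0.  ,  0.7 ,  1.53]), 'eef_pos': array([449.46,  21.79, 127.47]), 'tcp_rot': array([ 3.14,  0.  , -0.05]), 'opening': array(0.14), 'ft_force': array([ 0.13, -0.31, -2.42])}
small_cutter_mid top [352.0, 214.1] 0.61 [ 402.35 -290.12   18.  ]
weigh_plate top [134.7, 201.6] 0.71 [447.48 310.67  19.  ]
box_floor top [347.6, 198.7] 0.85 [ 447.84 -283.4     3.  ]
small_cutter_mid side [279.6, 157.5] 0.46 [ 397.22 -296.49   18.  ]
weigh_plate side [248.8, 338.5] 0.88 [437.13 334.57  19.  ]
weigh_plate side [256.4, 197.0] 0.64 [454.99 -77.79  19.  ]
box_floor side [282.0, 154.1] 0.63 [ 389.46 -345.3     3.  ]
```

View pics/e.png

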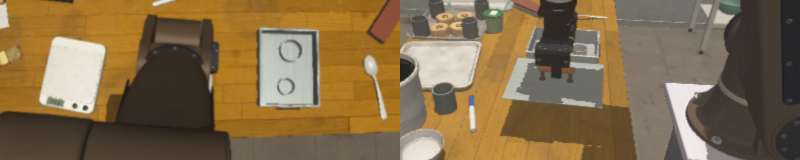

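The picture shows the box open with both rings in it. The small one is at about (346,215) in the top view, the near-x half. The lid hangs level over bare worktop, so I'll lower it.

{"api": "jog_arm", "payload": {"targets": [{"turn":[0,0,0],"slide":[0,0,-20],"claw":0},{"turn":[0,0,0],"slide":[0,0,-30],"claw":0},{"turn":[0,0,0],"slide":[0,0,-30],"claw":0},{"turn":[0,0,0],"slide":[0,0,-15],"claw":0},{"turn":[0,0,0],"slide":[0,0,-5],"claw":0}]}}

```text
t: 6.6
eef_pos: [449.6, 20.8, 26.9]
tcp_rot: [3.142, 0.001, -0.057]
ft_force: [-0.0, -0.3, -2.6]
opening: 0.149
grip_force: 30.0
```

{"api": "jog_arm", "payload": {"targets": [{"turn":[0,0,0],"slide":[0,0,-2],"claw":0},{"turn":[0,0,0],"slide":[0,0,-2],"claw":0},{"turn":[0,0,0],"slide":[0,0,0],"claw":0}]}}

```text
t: 6.98
eef_pos: [450.0, 21.1, 24.0]
tcp_rot: [3.141, -0.001, -0.056]
ft_force: [-0.7, -0.2, -2.9]
opening: 0.145
grip_force: 30.0
```

{"api": "jog_arm", "payload": {"targets": [{"turn":[0,0,0],"slide":[0,0,-1],"claw":0},{"turn":[0,0,0],"slide":[0,0,0],"claw":0}]}}

```text
t: 7.22
eef_pos: [449.9, 21.1, 22.8]
tcp_rot: [3.141, -0.0, -0.056]
ft_force: [-0.0, 0.0, -2.7]
opening: 0.144
grip_force: 30.0
```

{"api": "jog_arm", "payload": {"targets": [{"turn":[0,0,0],"slide":[0,0,-1],"claw":0},{"turn":[0,0,0],"slide":[0,0,0],"claw":0}]}}

```text
t: 7.48
eef_pos: [450.0, 21.2, 22.6]
tcp_rot: [3.141, -0.001, -0.056]
ft_force: [-3.4, -0.1, 15.3]
opening: 0.144
grip_force: 30.0
```

The lid is in contact with the worktop, so I'll release it and rise.

{"api": "jog_arm", "payload": {"targets": [{"turn":[0,0,0],"slide":[0,0,0],"claw":75},{"turn":[0,0,0],"slide":[0,0,0],"claw":75},{"turn":[0,0,0],"slide":[0,0,0],"claw":75},{"turn":[0,0,0],"slide":[0,0,0],"claw":75},{"turn":[0,0,0],"slide":[0,0,15],"claw":75}]}}

```text
t: 8.1
eef_pos: [449.4, 21.2, 36.2]
tcp_rot: [3.142, 0.002, -0.056]
ft_force: [0.1, -0.0, 0.1]
opening: 0.609
grip_force: 0.0
```

{"api": "jog_arm", "payload": {"targets": [{"turn":[0,0,0],"slide":[0,0,30],"claw":75},{"turn":[0,0,0],"slide":[0,0,40],"claw":75},{"turn":[0,0,0],"slide":[0,0,40],"claw":75},{"turn":[0,0,0],"slide":[0,0,0],"claw":75}]}}

```text
t: 8.6
eef_pos: [450.9, 21.1, 148.9]
tcp_rot: [3.141, -0.005, -0.056]
ft_force: [0.2, 0.1, 0.7]
opening: 0.752
grip_force: 0.0
```

Run:
```python
from h import *
np.set_printoptions(precision=2,suppress=True)
C={n:read_camera(n) for n in("top","side")}
s=state();print({k:np.array(s[k]) for k in("t","eef_pos","tcp_rot","opening")})
for n in C:
  for q,z in(("small_cutter_mid",18),("weigh_plate",19),("lid_handle",40)):
    for a in look_for(q,n)[:3]: print(q,n,a["xy"],round(a["conf"],2),atz(C[n],a["xy"],z))
a=cv2.resize(C["top"]["frame"][150:245,310:390],(480,570),interpolation=2)
b=cv2.resize(C["side"]["frame"][120:215,220:310][:, :],(320,338),interpolation=2)
b=np.vstack([b,np.zeros((570-338,320,3),np.uint8)])
b[340:340+230,:]=cv2.resize(C["top"]["frame"][150:255,90:236],(320,230))
cv2.imwrite("pics/f.png",np.hstack([a,b]))
```

```text
{'t': array(8.7), 'eef_pos': array([449.67,  21.17, 146.5 ]), 'tcp_rot': array([ 3.14, -0.  , -0.06]), 'opening': array(0.75)}
small_cutter_mid top [353.0, 214.9] 0.53 [ 400.06 -292.85   18.  ]
weigh_plate top [131.3, 204.8] 0.95 [438.7 320.1  19. ]
small_cutter_mid side [279.3, 157.7] 0.45 [ 398.14 -295.13   18.  ]
small_cutter_mid side [257.0, 227.6] 0.32 [444.3   43.99  18.  ]
weigh_plate side [247.2, 337.0] 0.82 [440.19 332.02  19.  ]
lid_handle side [255.6, 226.9] 0.68 [446.37  66.47  40.  ]
lid_handle side [276.8, 165.2] 0.23 [ 404.93 -212.94   40.  ]
```

View pics/f.png

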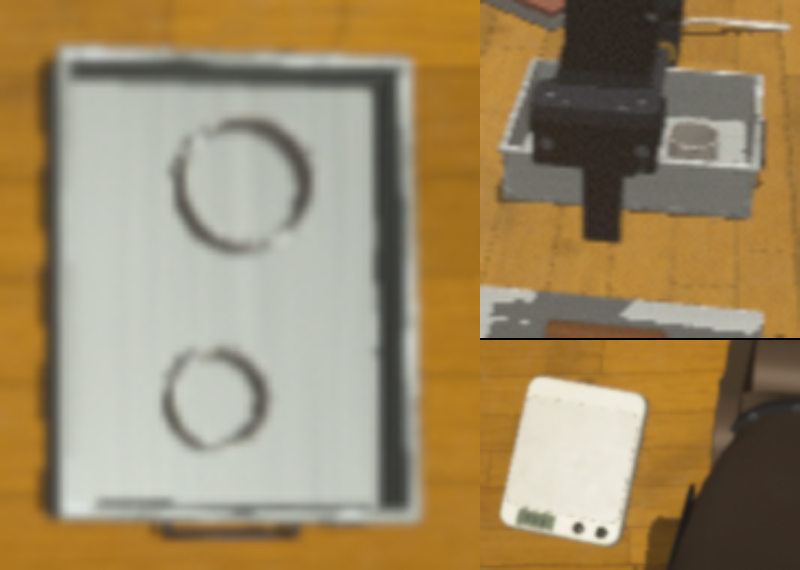

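The crop shows the small ring with its rim centred at crop (216,398), which is pixel (346,216.3) in the top view. The large one is at about (350,181). The network's column of 353 is off the ring. The lid is down, and the scale plate sits between the display strip and the back strip.

Run:
```python
from h import *
np.set_printoptions(precision=1,suppress=True)
C={n:read_camera(n) for n in("top","side")}
for z in(3,18,33): print("small",z,atz(C["top"],(346,216.3),z))
print("big",atz(C["top"],(350.3,180.8),35),"box top",atz(C["top"],(349.3,197.5),55))
print("edges small",[atz(C["top"],(310+a/6,150+b/6),33) for a,b in((163,398),(269,398),(216,345),(216,452))])
print("plate",atz(C["top"],(134.3,202.5),19))
# compare side: predicted outline of the top rim for the estimate
P=atz(C["top"],(346,216.3),33)
for d in((23,0),(-23,0),(0,23),(0,-23)): print(proj(C["side"],P+np.array([*d,0])))
im=C["side"]["frame"].copy()
pts=np.array([proj(C["side"],P+np.array([23*np.cos(a),23*np.sin(a),0])) for a in np.linspace(0,6.28,40)])
cr=cv2.resize(im[135:185,255:305],(600,600),interpolation=2)
cv2.polylines(cr,[((pts-[255,135]+.5)*12-.5).astype(int)],True,(0,0,255),1)
cv2.imwrite("pics/g.png",cr)
```

```text
small 3 [ 398.1 -276.3    3. ]
small 18 [ 396.6 -272.8   18. ]
small 33 [ 395.  -269.4   33. ]
big [ 493.1 -286.1   35. ] box top [ 443.6 -275.9   55. ]
edges small [array([ 395.5, -244.8,   33. ]), array([ 394.4, -294.1,   33. ]), array([ 419.3, -270.6,   33. ]), array([ 370.3, -268.2,   33. ])]
plate [445.  311.7  19. ]
[273.  157.4]
[287.8 158.2]
[280.2 161.6]
[280.5 154.1]
```

View pics/g.png

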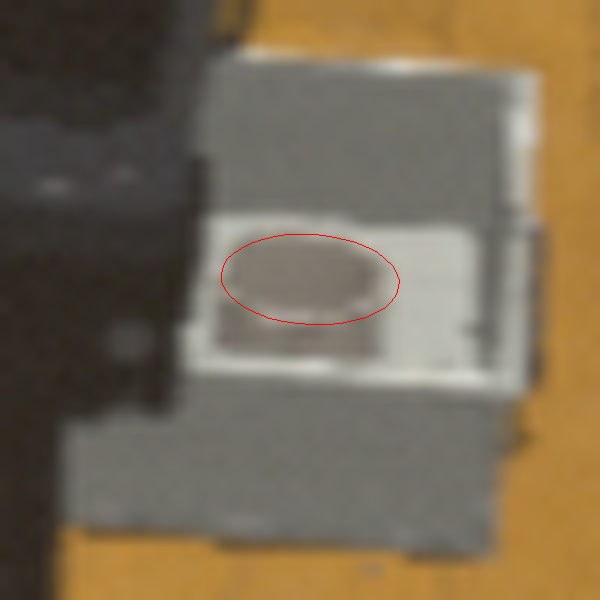

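The predicted rim lies about 0.8 px below and right of the visible one, so I take the small cutter at (396,-272). The box geometry agrees: about 50 mm from the middle and close to the middle line.

{"api": "jog_arm", "payload": {"targets": [{"turn":[0,0,0],"slide":[-4,-40,0],"claw":75},{"turn":[0,0,0],"slide":[-6,-50,0],"claw":75},{"turn":[0,0,0],"slide":[-11,-50,0],"claw":75},{"turn":[0,0,0],"slide":[-11,-50,0],"claw":75},{"turn":[0,0,0],"slide":[-11,-50,0],"claw":75}]}}

```text
t: 9.72
eef_pos: [406.3, -220.5, 146.6]
tcp_rot: [3.142, 0.0, -0.056]
ft_force: [0.5, 0.4, -0.7]
opening: 0.748
grip_force: 0.0
```

{"api": "jog_arm", "payload": {"targets": [{"turn":[0,0,0],"slide":[-6,-33,-10],"claw":75},{"turn":[0,0,0],"slide":[-5,-20,-20],"claw":75},{"turn":[0,0,0],"slide":[0,0,-20],"claw":75},{"turn":[0,0,0],"slide":[0,0,0],"claw":75},{"turn":[0,0,0],"slide":[0,0,0],"claw":75}]}}

```text
t: 10.35
eef_pos: [396.1, -271.8, 97.1]
tcp_rot: [3.141, -0.0, -0.055]
ft_force: [0.2, 0.5, 1.2]
opening: 0.754
grip_force: 0.0
```

Run:
```python
from h import *
c=read_camera("side")
cv2.imwrite("pics/i.png",cv2.resize(c["frame"][115:190,225:325],(800,600),interpolation=2))
s=state();print(s["t"],s["eef_pos"],s["tcp_rot"],proj(c,s["eef_pos"]))
```

```text
10.4 [ 396.19069081 -271.80632829   97.32617997] [ 3.14096294e+00 -6.55187879e-04 -5.52771193e-02] [281.31596991 138.81278699]
```

View pics/i.png

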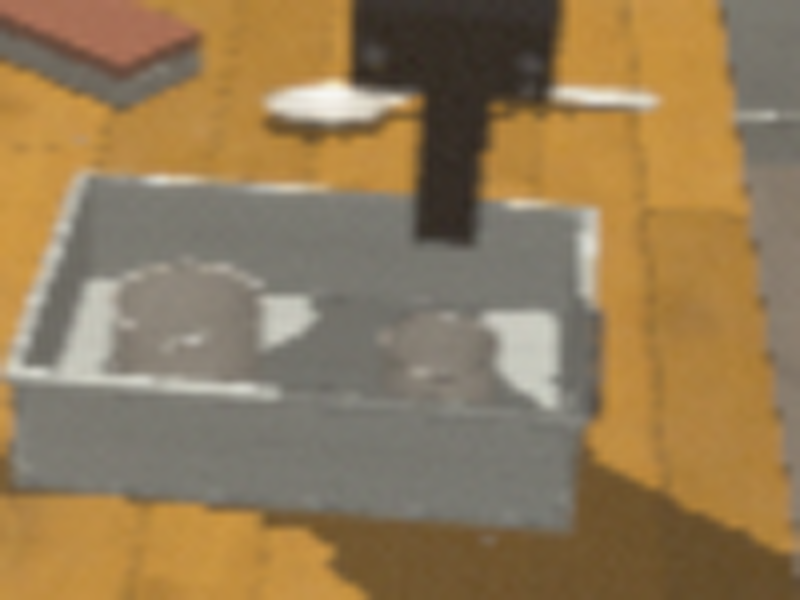

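The picture shows the finger centred at column 445, leaning towards about 438 on the way down. The small ring is centred at about 439, so they're aligned and I'll descend.

{"api": "jog_arm", "payload": {"targets": [{"turn":[0,0,0],"slide":[0,0,-30],"claw":75},{"turn":[0,0,0],"slide":[0,0,-30],"claw":75},{"turn":[0,0,0],"slide":[0,0,-20],"claw":75},{"turn":[0,0,0],"slide":[0,0,-8],"claw":75},{"turn":[0,0,0],"slide":[0,0,0],"claw":20}]}}

```text
t: 11.02
eef_pos: [396.1, -271.9, 9.0]
tcp_rot: [3.141, -0.0, -0.056]
ft_force: [-0.5, 0.4, 0.9]
opening: 0.693
grip_force: 0.0
```

{"api": "jog_arm", "payload": {"targets": [{"turn":[0,0,0],"slide":[0,0,0],"claw":20},{"turn":[0,0,0],"slide":[0,0,0],"claw":20},{"turn":[0,0,0],"slide":[0,0,0],"claw":20},{"turn":[0,0,0],"slide":[0,0,0],"claw":20},{"turn":[0,0,0],"slide":[0,0,0],"claw":20}]}}

```text
t: 11.65
eef_pos: [396.1, -272.0, 9.3]
tcp_rot: [3.141, -0.001, -0.056]
ft_force: [-0.3, 1.5, 7.3]
opening: 0.455
grip_force: 30.0
```

{"api": "jog_arm", "payload": {"targets": [{"turn":[0,0,0],"slide":[0,0,10],"claw":20},{"turn":[0,0,0],"slide":[0,0,25],"claw":20},{"turn":[0,0,0],"slide":[0,0,40],"claw":20},{"turn":[0,0,0],"slide":[0,0,45],"claw":20},{"turn":[0,0,0],"slide":[0,0,0],"claw":20}]}}

```text
t: 12.28
eef_pos: [396.7, -272.6, 131.8]
tcp_rot: [3.138, -0.005, -0.056]
ft_force: [-0.5, 0.1, -0.2]
opening: 0.456
grip_force: 30.0
```

Run:
```python
from h import *
c=read_camera("side")
s=state();print(s["t"],s["eef_pos"],s["opening"],s["ft_force"],s["grip_force"])
u,v=proj(c,s["eef_pos"]).astype(int)
cv2.imwrite("pics/j.png",cv2.resize(c["frame"][v-35:v+40,u-50:u+50],(800,600),interpolation=2));print(u,v)
```

```text
12.325 [ 396.13256971 -272.12653231  130.12539063] 0.4545734606960958 [-0.4928505   0.35483239 -1.22044006] 29.999738572510637
282 128
```

View pics/j.png

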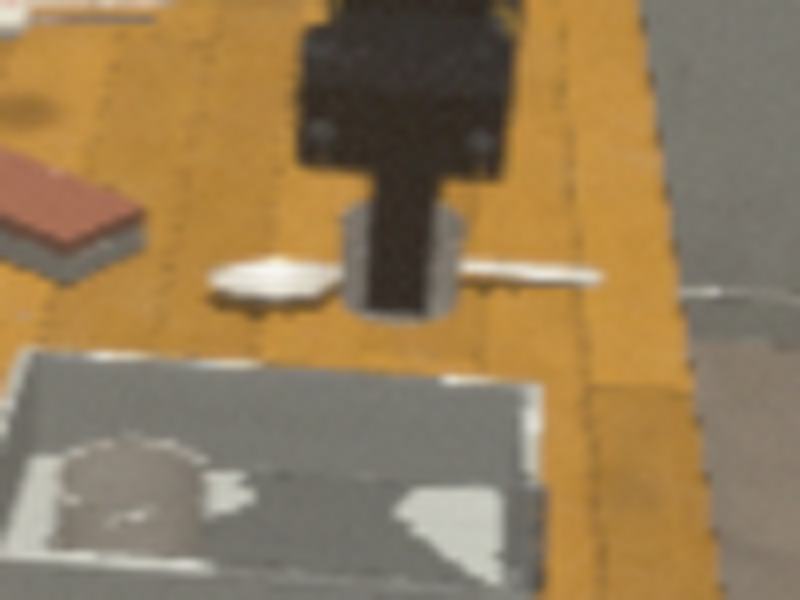

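The cutter is held upright and centred between the pads, and the large ring is still in the box. I'll carry it to the scale.

{"api": "jog_arm", "payload": {"targets": [{"turn":[0,0,0],"slide":[10,20,0],"claw":20},{"turn":[0,0,0],"slide":[15,35,0],"claw":20},{"turn":[0,0,0],"slide":[15,45,0],"claw":20},{"turn":[0,0,0],"slide":[10,45,0],"claw":20},{"turn":[0,0,0],"slide":[0,45,0],"claw":20}]}}

```text
t: 12.95
eef_pos: [445.7, -80.3, 127.6]
tcp_rot: [-3.141, 0.002, -0.056]
ft_force: [1.1, 0.2, -0.2]
opening: 0.456
grip_force: 30.0
```

{"api": "jog_arm", "payload": {"targets": [{"turn":[0,0,0],"slide":[0,45,0],"claw":20},{"turn":[0,0,0],"slide":[0,45,0],"claw":20},{"turn":[0,0,0],"slide":[0,45,0],"claw":20},{"turn":[0,0,0],"slide":[0,45,0],"claw":20},{"turn":[0,0,0],"slide":[0,45,0],"claw":20}]}}

```text
t: 13.58
eef_pos: [445.1, 144.5, 127.6]
tcp_rot: [3.141, 0.002, -0.056]
ft_force: [0.2, -0.2, 0.0]
opening: 0.455
grip_force: 30.0
```

{"api": "jog_arm", "payload": {"targets": [{"turn":[0,0,0],"slide":[0,45,0],"claw":20},{"turn":[0,0,0],"slide":[0,45,0],"claw":20},{"turn":[0,0,0],"slide":[0,40,0],"claw":20},{"turn":[0,0,0],"slide":[0,30,0],"claw":20},{"turn":[0,0,0],"slide":[0,12,0],"claw":20}]}}

```text
t: 14.2
eef_pos: [445.1, 316.1, 127.4]
tcp_rot: [3.14, 0.002, -0.054]
ft_force: [0.4, -0.5, 0.3]
opening: 0.451
grip_force: 30.0
```

{"api": "jog_arm", "payload": {"targets": [{"turn":[0,0,0],"slide":[0,0,-25],"claw":20},{"turn":[0,0,0],"slide":[0,0,-35],"claw":20},{"turn":[0,0,0],"slide":[0,0,-25],"claw":20},{"turn":[0,0,0],"slide":[0,0,-13],"claw":20},{"turn":[0,0,0],"slide":[0,0,0],"claw":20}]}}

```text
t: 14.82
eef_pos: [445.6, 314.5, 30.0]
tcp_rot: [3.141, 0.002, -0.056]
ft_force: [-0.0, -0.9, -0.3]
opening: 0.454
grip_force: 30.0
```

Run:
```python
from h import *
c=read_camera("side")
s=state();print(s["t"],s["eef_pos"],s["opening"],s["ft_force"],s["grip_force"])
f=c["frame"]; cv2.imwrite("pics/k.png",cv2.resize(f[215:384,150:350],(710,600),interpolation=2))
```

```text
14.875 [445.97576067 314.88194113  30.770694  ] 0.4556308324719553 [ 0.32074279  0.79899648 -0.59034126] 30.00015700314009
```

View pics/k.png

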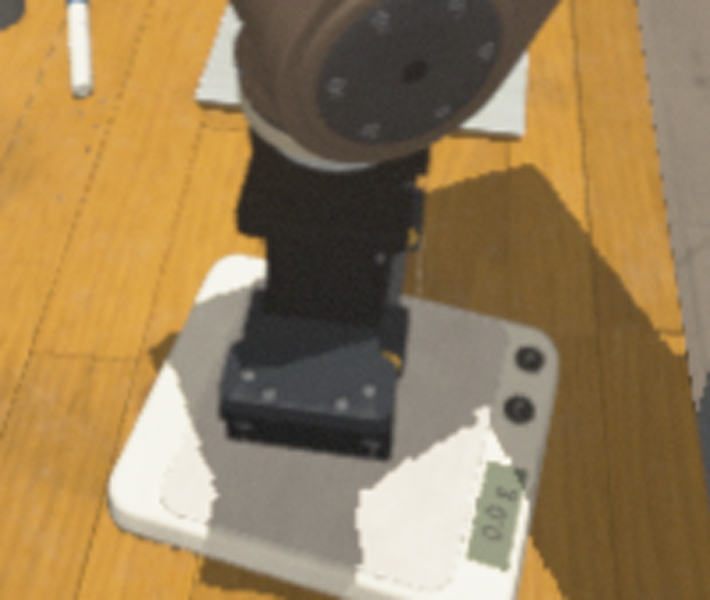

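The gripper is over the middle of the plate. The plate's outline runs from about crop (165,490) to (505,330). I'll lower the last few millimetres.

{"api": "jog_arm", "payload": {"targets": [{"turn":[0,0,0],"slide":[0,0,-3],"claw":20},{"turn":[0,0,0],"slide":[0,0,-1.5],"claw":20},{"turn":[0,0,0],"slide":[0,0,0],"claw":20}]}}

```text
t: 15.25
eef_pos: [445.9, 315.2, 26.4]
tcp_rot: [-3.142, -0.0, -0.056]
ft_force: [-0.1, -0.5, 0.1]
opening: 0.455
grip_force: 30.0
```

{"api": "jog_arm", "payload": {"targets": [{"turn":[0,0,0],"slide":[0,0,-1],"claw":20},{"turn":[0,0,0],"slide":[0,0,0],"claw":20}]}}

```text
t: 15.5
eef_pos: [446.0, 315.2, 25.3]
tcp_rot: [-3.142, -0.0, -0.056]
ft_force: [0.5, -0.0, 1.4]
opening: 0.458
grip_force: 30.0
```

{"api": "jog_arm", "payload": {"targets": [{"turn":[0,0,0],"slide":[0,0,-0.5],"claw":20},{"turn":[0,0,0],"slide":[0,0,0],"claw":20}]}}

```text
t: 15.75
eef_pos: [445.9, 315.2, 25.3]
tcp_rot: [-3.141, -0.001, -0.056]
ft_force: [-1.3, -1.1, 8.8]
opening: 0.456
grip_force: 30.0
```

The cutter is touching the plate, so I'll open slowly, rise and back away.

{"api": "jog_arm", "payload": {"targets": [{"turn":[0,0,0],"slide":[0,0,0],"claw":55},{"turn":[0,0,0],"slide":[0,0,0],"claw":75},{"turn":[0,0,0],"slide":[0,0,0],"claw":85},{"turn":[0,0,0],"slide":[0,0,0],"claw":85},{"turn":[0,0,0],"slide":[0,0,10],"claw":85}]}}

```text
t: 16.38
eef_pos: [445.5, 315.0, 34.5]
tcp_rot: [3.141, 0.001, -0.056]
ft_force: [0.3, 0.5, 0.5]
opening: 0.842
grip_force: 0.0
```

{"api": "jog_arm", "payload": {"targets": [{"turn":[0,0,0],"slide":[0,0,30],"claw":85},{"turn":[0,0,0],"slide":[0,0,50],"claw":85},{"turn":[0,0,0],"slide":[0,0,50],"claw":85},{"turn":[0,0,0],"slide":[0,-50,20],"claw":85},{"turn":[0,0,0],"slide":[0,-50,0],"claw":85}]}}

```text
t: 17.0
eef_pos: [446.1, 214.5, 187.0]
tcp_rot: [-3.14, -0.004, -0.054]
ft_force: [0.1, 0.1, 0.5]
opening: 0.853
grip_force: 0.0
```

{"api": "jog_arm", "payload": {"targets": [{"turn":[0,0,0],"slide":[0,-50,0],"claw":85},{"turn":[0,0,0],"slide":[0,-50,0],"claw":85},{"turn":[0,0,0],"slide":[0,-40,0],"claw":85},{"turn":[0,0,0],"slide":[0,0,0],"claw":85},{"turn":[0,0,0],"slide":[0,0,0],"claw":85}]}}

```text
t: 17.62
eef_pos: [445.9, 75.4, 185.1]
tcp_rot: [-3.142, -0.001, -0.056]
ft_force: [-0.5, 0.4, 0.6]
opening: 0.853
grip_force: 0.0
```

Run:
```python
from h import *
np.set_printoptions(precision=1,suppress=True)
C={n:read_camera(n) for n in("top","side")}
s=state();print(s["t"],s["eef_pos"],s["ft_force"])
r={}
for n in C:
  for q,z in(("small_cutter_mid",34),("weigh_plate",19),("lid_handle",40)):
    for a in look_for(q,n)[:2]: r.setdefault((q,n),a["xy"]); print(q,n,a["xy"],round(a["conf"],2),atz(C[n],a["xy"],z))
f=C["side"]["frame"]; cv2.imwrite("pics/l.png",cv2.resize(f[175:384,130:390],(746,600),interpolation=2))
k="small_cutter_mid"
if (k,"top") in r and (k,"side") in r: print(tri(C["top"],r[k,"top"],C["side"],r[k,"side"]))
```

```text
17.725 [445.8  75.9 184.9] [0.2 0.8 1.3]
small_cutter_mid top [128.0, 200.0] 0.62 [450.  325.9  34. ]
weigh_plate top [131.2, 204.7] 0.71 [439.  320.4  19. ]
lid_handle top [261.9, 204.8] 0.77 [430.  -39.6  40. ]
small_cutter_mid side [244.5, 314.2] 0.92 [448.5 297.4  34. ]
weigh_plate side [246.1, 340.2] 0.75 [441.5 338.2  19. ]
lid_handle side [255.6, 225.3] 0.88 [446.8  60.9  40. ]
(array([446. , 318.3,  63.9]), np.float64(0.811756765704551))
```

View pics/l.png

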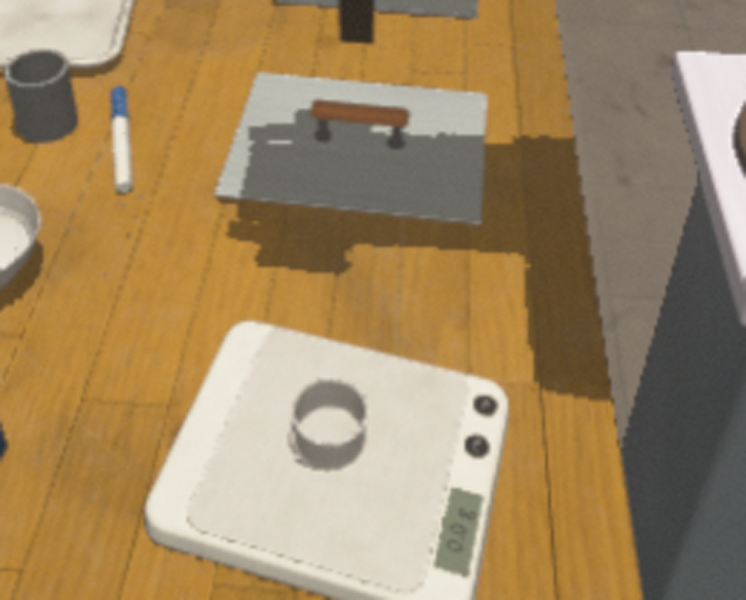

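The cutter stands upright near the middle of the plate, at about crop (330,435) against a plate centre of about (345,455). The lid lies flat, handle up, and the gripper is clear. I'll hand the job in.

```bash
python3 -c "
from cell import *
print(job_done())"
```

```text
the job is handed in; nothing more can be done
None
```

I handed the job in at about 18 s: the small cutter stands upright near the middle of the scale plate, and the lid lies flat, handle up, on the bare worktop; the judge's verdict was not shown.

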